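Lock out the dipping machine, take the basket off its hook and reset the stop

ROBOT

A 7-joint arm with a two-finger parallel gripper is mounted at the origin on the work surface. World frame = base frame: x ahead of the robot, y to its left, z up, the work surface at z = 0. Lengths are in m, angles in rad, forces in N, time in s.
With the tool pointing down it reaches from about 0.4 to 0.85 m from the base axis. Payload 10.4 kg.
Tool frame: the origin (TCP) lies on the centre line of the jaws, within the pads' length; the fingertips stand arm.tip_reach ahead of it and the grasp point (between the pads) lies 2 mm behind it (arm.tip_reach is the distance from the TCP to the fingertips, in m); z points along the fingers, y is the direction in which the jaws open and shut (so a half turn about z gives the same grasp; the last joint's range is limited). The gripper opens to 85 mm and grips with 20 to 120 N. Pads are 22 mm wide; open, the fingers measure 114 mm over their backs; the gripper's body (76 mm by 85 mm) begins 54 mm behind the grasp point. The pads swing forward as they close: fully open they stand 13 mm farther back than shut.
Start: joints at [1.323, 0.332, -0.065, 1.46, 0.022, 1.35, -0.088], TCP at [0.139, -0.609, 0.216] pointing down, gripper open.
Joint ranges: [-2.6, 2.6], [-0.5, 2.12], [-1.47, 1.34], [0.16, 2.42], [-1.27, 4.41], [0.06, 2.06], [-2.6, 2.6]. Speed limits (rad/s): [2.22, 2.22, 2.79, 2.79, 3.14, 3.14, 3.14].

INTERFACE

Orientations are given as a rotation vector (axis times angle).
In Python, from rig import arm, imaging gives the robot as it stands. The module is installed in compiled form; this text tells all that it offers.
- The arm moves only by the tool play_rows, never from a script. Its argument "moves" is a list of rows, each an object of numbers: "rx", "ry", "rz": the turn, a rotation vector about the tool's x, y, z in rad; "x", "y", "z": the shift along the tool's x, y, z in cm; "claw": the opening, from 0 (shut) to 1 (fully open). In form: [{"rx": .., "ry": .., "rz": .., "x": .., "y": .., "z": .., "claw": ..}, ...]. A call has 1 to 20 rows; each row shifts and turns the commanded pose from where the row before left it, along the tool's axes as they then stand; what a row does not reach is not made up. A row lasts 1/8 s, in which the tool goes at most 62.5 mm and 10.7 degrees, less where a joint would pass 70% of its speed; a pose out of reach is approached as far as the arm can. A call is refused whole if a number of a shift passes 6.25 or a number of a turn 0.188, either way. A call with a gripper value outside its range is refused whole. The fingers move at their own pace and stop on an object; "grip_force" is the grip in N (left out, the last holds). Time passes only in rows, so rows that do not move let the fingers close. It gives the time, the measured TCP pose, the force and the opening at its end, in the units of the state.
- arm.get_state(): the state, without advancing time (a new reading comes with each control period).
- imaging.grab_frame(name): name is "scene" or "top" or "wrist"; returns a dict with "color" (400x640x3 uint8, blue, green, red), "camera_matrix" (3x3 intrinsics, pixels), "cam_to_world" (4x4, takes a point from camera to world coordinates). Camera axes: x right, y down, z forward; pixel columns grow to the right and rows downward; lengths in m; the calibration is good to about 2 mm. A picture is of the moment at which its call begins. There is no depth.
- arm.finish_job(): hands the job in, once; it reports no verdict.
The state is a dict: "t": time; "qpos": joint angles; "joint_velocities": joint speeds; "tau": joint torques, N m; "tcp_pos": TCP position; "eef_rot": TCP orientation; "ft_force": force on the tool from outside, world axes, zero at the start; "ft_torque": the same for the moment, N m; "width": opening from 0.0 (shut) to 1.0 (fully open).
Only numpy, scipy, OpenCV 4.12 (cv2) and the standard library are available. Lean on these libraries where they do the work, as an engineer would, in place of code of your own. Each camera call takes 0.05 s, during which the arm holds its last target. There are 200 camera calls.

TASK

Make the dipping machine safe by pushing the black mushroom stop button on the aluminium box all the way down until it stays down by itself, and only then lift the brass basket up and off the machine's twin hook and gently stand it upright inside the shallow steel tray, let go of. Then, with the basket in the tray, twist the mushroom head clockwise to reset the stop so that it springs fully up again. Do not disturb the other things on the bench.

Things in the scene. Friction and masses are not known exactly. Their poses are not given: they have to be found in the camera images.
- stop_press (a joint): depth of the mushroom button in m: 0 up, about 0.0095 latched down, 0.012 hard down. Spring button; latching takes about 9 N straight down over the whole 12 mm, then let go: it stays near 0.0095
- stop_turn (a joint): twist of the mushroom head in rad, 0 at rest, growing clockwise seen from above, end stop 0.9. When latched, a twist of about 0.7 or more (go to 0.85) frees the latch, and once the hand lets go the head springs up and turns back to 0 by itself
- stop_top (a point): centre of the top of the black ribbed mushroom head: round, 56 mm in diameter, axis vertical; its straight side runs from 9 to 25 mm below this point, the underside is 29 mm below. It stands on a 40 mm wide collar, 22 mm high. Moves with the button: 125 mm above the bench when up
- stop_box: fixed aluminium box, 110 mm (x) by 130 mm (y) by 60 mm high, carrying the mushroom at its centre; origin at the centre of its underside
- dipper: fixed grey dipping machine; origin on the bench under the seat of its twin hook. Base plate 10 mm thick; column 55 by 90 mm, 200 mm high, from 58 to 114 mm along its own +x. Two level steel prongs (7 mm thick, 36 mm apart, axes 170 mm above the bench) run from the column along -x past the seat and turn up at their ends 15 to 22 mm beyond it, to 186 mm above the bench
- basket: loose brass basket, 0.22 kg, round, 68 mm in diameter at the bottom and 76 mm at the 55 mm high rim, with a rigid square bail; origin at the centre of its underside, z up. The bail's top bar (7 mm thick, along the basket's y, 72 mm long) has its axis 115 mm above the origin and hangs across both prongs
- basket_grip (a point): centre of the wooden grip standing on the bail's top bar: 30 mm (basket x) by 16 mm (basket y, the way to pinch it) by 52 mm high; 143.5 mm above the basket's origin. The prongs reach in over the basket's rim: to unhook it raise it 20 to 40 mm, draw it off along the machine's -x by 65 mm or more, and only then lift higher
- tray: fixed shallow steel tray, 140 by 140 mm, 18 mm high, walls and floor 5 mm; origin at the centre of its underside
- spoon: loose steel spoon lying on the bench, bystander
- hammer: loose hammer lying on the bench, bystander
- jar: loose glass jar, 66 mm in diameter, 85 mm high, bystander
- wax: loose pale block, 90 by 50 by 35 mm, bystander
- burnisher: loose wood-handled burnisher lying on the bench, bystander
- brush: loose wooden brush lying on the bench, bystander
Things that resemble listed ones, but are neither listed nor needed, are in the scene too. Leave any orange look-alike of the tray alone.

How it is judged:
By the outcome, as a careful person would: the job done as asked, in the order asked, and still so for the second after the job is handed in, with the robot touching nothing.
It also fails if it takes over 67 s, if anything falls off the work surface, if the arm or the gripper's body presses on something with over 40 N, if the wrist force passes 120 N, or if a joint passes its speed limit or range.

## Working session

There is one attempt and no reset: what is moved stays moved. The work goes in short steps, Python scripts to look and compute and a tool call to move; the robot and the scene stay as the last step left them, time stands still between calls to the robot, and variables do not carry over. Pictures are saved under pics/ and viewed, about 8 in all and at most 12, crops included, and the job is handed in when it is done.

Besides the shell and the picture viewer there is one more tool, called after "Request:" by a JSON object that holds its "fn" and its "kwargs", one argument or row to a line. play_rows: Moves the arm, as the interface text tells. Its arguments: {"type":"object","properties":{"moves":{"type":"array","items":{"type":"object","properties":{"rx":{"type":"number"},"ry":{"type":"number"},"rz":{"type":"number"},"x":{"type":"number"},"y":{"type":"number"},"z":{"type":"number"},"claw":{"type":"number"}}}},"grip_force":{"type":"number"}},"required":["moves"]}

```bash
mkdir -p pics; cat > h.py <<'E'
import numpy as np, cv2
from rig import arm, imaging
def grab(n,fn,crop=None,s=1):
    f=imaging.grab_frame(n); np.savez('pics/'+fn+'.npz',K=f['camera_matrix'],T=f['cam_to_world'],c=f['color'])
    im=f['color']
    if crop: im=im[crop[1]:crop[3],crop[0]:crop[2]]
    cv2.imwrite('pics/'+fn+'.png',cv2.resize(im,None,fx=s,fy=s,interpolation=cv2.INTER_CUBIC)); return f
def crop(fn,out,c,s):
    im=np.load('pics/'+fn+'.npz')['c'][c[1]:c[3],c[0]:c[2]]
    cv2.imwrite('pics/'+out+'.png',cv2.resize(im,None,fx=s,fy=s,interpolation=cv2.INTER_CUBIC))
def ray(fn,u,v):
    d=np.load('pics/'+fn+'.npz'); r=d['T'][:3,:3]@np.linalg.solve(d['K'],[u,v,1]); return d['T'][:3,3],r
def atz(fn,u,v,z):
    o,r=ray(fn,u,v); return (o+r*(z-o[2])/r[2]).round(4)
def proj(fn,p):
    d=np.load('pics/'+fn+'.npz'); q=d['K']@(d['T'][:3,:3].T@(np.array(p)-d['T'][:3,3])); return (q[:2]/q[2]).round(1)
def tri(*obs):
    A=0;b=0
    for fn,u,v in obs:
        o,r=ray(fn,u,v); r=r/np.linalg.norm(r); P=np.eye(3)-np.outer(r,r); A=A+P; b=b+P@o
    return np.linalg.solve(A,b).round(4)
E
python3 - <<'E'
from h import *
a=grab('top','top0'); b=grab('scene','sc0')
print(a['cam_to_world'].round(3),b['cam_to_world'].round(3),a['camera_matrix'])
s=arm.get_state(); print({k:np.round(v,3) for k,v in s.items()}, arm.tip_reach)
E
```

```text
[[-0.013 -0.997  0.08   0.359]
 [-1.     0.014  0.009 -0.008]
 [-0.01  -0.08  -0.997  1.369]
 [ 0.     0.     0.     1.   ]] [[ 0.441  0.723 -0.532  1.152]
 [ 0.897 -0.363  0.251 -0.316]
 [-0.012 -0.588 -0.809  1.183]
 [ 0.     0.     0.     1.   ]] [[459.04279871   0.         323.64014536]
 [  0.         459.04279871 199.67544712]
 [  0.           0.           1.        ]]
{'t': np.float64(0.1), 'qpos': array([ 1.323,  0.333, -0.065,  1.461,  0.022,  1.35 , -0.088]), 'joint_velocities': array([-0.   ,  0.   ,  0.   , -0.003,  0.001,  0.   ,  0.   ]), 'tau': array([ 1.0000e-03, -6.2675e+01,  4.9000e-02, -3.9244e+01,  1.6000e-02,
        7.0000e-03, -0.0000e+00]), 'tcp_pos': array([ 0.139, -0.609,  0.215]), 'eef_rot': array([-3.121, -0.352,  0.   ]), 'ft_force': array([ 0.419, -0.356, -0.166]), 'ft_torque': array([ 0.015, -0.013,  0.006]), 'width': np.float64(1.0)} 0.017
```

View pics/top0.png

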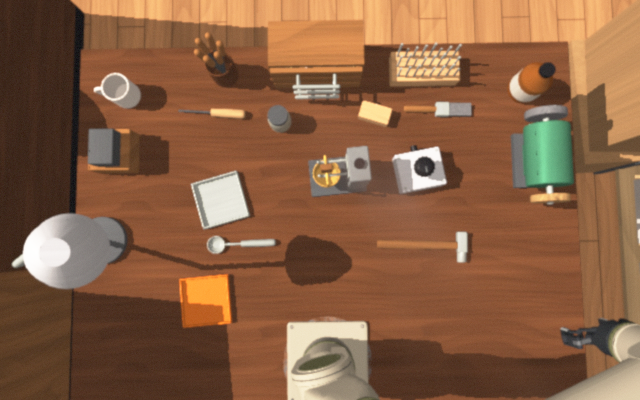

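View pics/sc0.png

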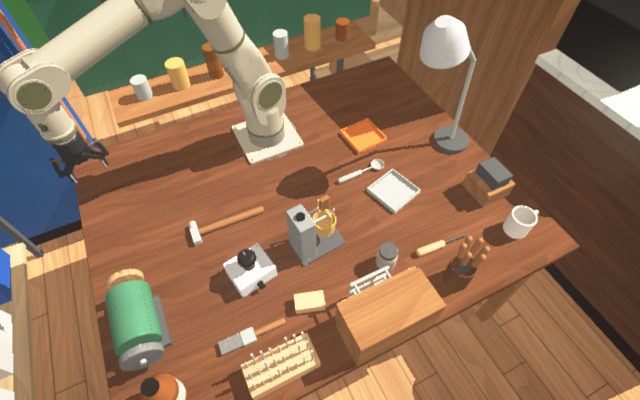

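The top view shows the steel tray near (220,200), the basket near (326,172) with the machine column at (358,168), the mushroom near (424,167), and the orange look-alike at (206,300). I'll enlarge these.

```bash
python3 - <<'E'
from h import *
a=np.load('pics/top0.npz')['c'];b=np.load('pics/sc0.npz')['c']
f=lambda im,x,y,w,h,s:cv2.resize(im[y:y+h,x:x+w],None,fx=s,fy=s,interpolation=cv2.INTER_CUBIC)
# top: x300..460,y135..205 *5 =800x350 ; scene 215..350, 190..300 
cv2.imwrite('pics/m.png',np.vstack([f(a,300,140,160,60,5),np.hstack([f(b,215,190,130,90,3.0),f(a,185,165,70,70,270/70)[:, :270],np.zeros((270,140,3),np.uint8)])]))
E
```

```text
(no output)
```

View pics/m.png

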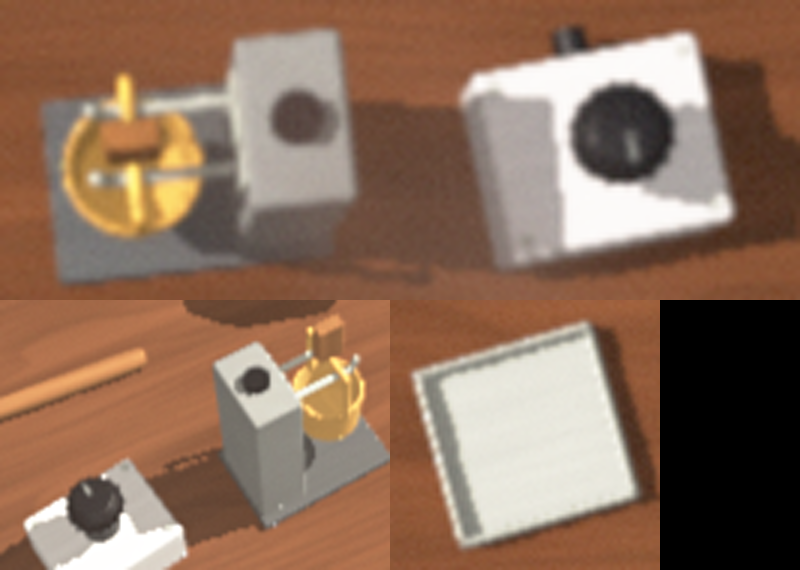

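```bash
python3 - <<'E'
from h import *
print('mush top',atz('top0',424.2,166.4,.11),'tri',tri(('top0',424.2,166.4),('sc0',246.7,257.7)))
print('box corners',[atz('top0',300+u/5,140+v/5,.06) for u,v in [(465,97),(692,35),(733,217),(500,268)]])
c=np.array([atz('top0',300+u/5,140+v/5,.2) for u,v in [(233,38),(338,30),(355,197),(245,207)]]);print('col',c,c.mean(0))
print([np.linalg.norm(c[i]-c[i-1]) for i in range(4)])
cs=np.array([atz('sc0',215+u/3,190+(v-300)/3,.2) for u,v in [(213,365),(256,341),(304,395),(260,427)]]);print('colsc',cs,cs.mean(0),[np.linalg.norm(cs[i]-cs[i-1]) for i in range(4)])
print('grip',atz('top0',326,166.7,.2315),'sc grip centre',atz('sc0',215+327/3,190+37/3,.2055))
t=np.array([atz('top0',185+(u-390)/3.857,165+(v-300)/3.857,.018) for u,v in [(412,375),(590,322),(637,495),(462,547)]]);print('tray',t,t.mean(0))
print([np.linalg.norm(t[i]-t[i-1]) for i in range(4)])
E
```

```text
mush top [ 0.5494 -0.2756  0.11  ] tri [ 0.5505 -0.2751  0.1056]
box corners [array([ 0.5786, -0.1973,  0.06  ]), array([ 0.6127, -0.3287,  0.06  ]), array([ 0.507 , -0.3486,  0.06  ]), array([ 0.4795, -0.2148,  0.06  ])]
col [[ 0.5876 -0.0585  0.2   ]
 [ 0.591  -0.1126  0.2   ]
 [ 0.5042 -0.1195  0.2   ]
 [ 0.4999 -0.0631  0.2   ]] [ 0.545675 -0.088425  0.2     ]
[np.float64(0.08782055568031895), np.float64(0.05420673389902771), np.float64(0.08707381925699595), np.float64(0.05656368092689865)]
colsc [[ 0.512  -0.1194  0.2   ]
 [ 0.5047 -0.069   0.2   ]
 [ 0.5842 -0.054   0.2   ]
 [ 0.5979 -0.1077  0.2   ]] [ 0.5497   -0.087525  0.2     ] [np.float64(0.08669313698326989), np.float64(0.05092592659932659), np.float64(0.08090271936097082), np.float64(0.055420032479239836)]
grip [ 0.5339 -0.0048  0.2315] sc grip centre [ 0.5358 -0.0046  0.2055]
tray [[0.5194 0.398  0.018 ]
 [0.5585 0.2609 0.018 ]
 [0.4246 0.2246 0.018 ]
 [0.3867 0.3584 0.018 ]] [0.4723   0.310475 0.018   ]
[np.float64(0.1384826703959741), np.float64(0.14256654586543085), np.float64(0.13873319718077576), np.float64(0.13906419380990925)]
```

Request:
{"fn": "play_rows", "kwargs": {
  "moves": [
    {"z": -2,"claw": 0},
    {"z": -4,"claw": 0},
    {"x": 2,"y": -1,"claw": 0},
    {"x": 3.5,"y": -1.7,"claw": 0},
    {"x": 3.5,"y": -1.7,"claw": 0},
    {"x": 3.5,"y": -1.7,"claw": 0},
    {"x": 3.5,"y": -1.7,"claw": 0},
    {"x": 3.5,"y": -1.7,"claw": 0},
    {"x": 3.5,"y": -1.7,"claw": 0},
    {"x": 3.5,"y": -1.7,"claw": 0},
    {"x": 3.5,"y": -1.7,"claw": 0},
    {"x": 3.5,"y": -1.7,"claw": 0},
    {"x": 3.5,"y": -1.7,"claw": 0},
    {"x": 3.5,"y": -1.7,"claw": 0},
    {"x": 3.5,"y": -1.7,"claw": 0},
    {"x": 3.5,"y": -1.7,"claw": 0},
    {"x": 0,"y": -0.3,"z": 2,"claw": 0},
    {"claw": 0},
    {"claw": 0}
  ]
}}

```text
validation failed for argument at $.mo...
```

```bash
python3 - <<'E'
from h import *
s=arm.get_state(); print({k:np.round(v,4) for k,v in s.items()}, arm.tip_reach)
f=grab('wrist','w1'); print(f['cam_to_world'].round(3))
print(proj('w1',[.55,-.2755,.125]))
E
```

```text
{'t': np.float64(0.1), 'qpos': array([ 1.3234,  0.3328, -0.0647,  1.4609,  0.0216,  1.3499, -0.0885]), 'joint_velocities': array([-0.    ,  0.0005,  0.0001, -0.0027,  0.0013,  0.0002,  0.0005]), 'tau': array([ 1.20000e-03, -6.26749e+01,  4.89000e-02, -3.92436e+01,
        1.62000e-02,  6.90000e-03, -0.00000e+00]), 'tcp_pos': array([ 0.1392, -0.6089,  0.2152]), 'eef_rot': array([-3.1206e+00, -3.5220e-01,  3.0000e-04]), 'ft_force': array([ 0.4188, -0.3555, -0.1658]), 'ft_torque': array([ 0.0152, -0.0134,  0.0055]), 'width': np.float64(1.0005)} 0.017
[[ 0.222 -0.922 -0.319  0.222]
 [-0.975 -0.21  -0.071 -0.589]
 [-0.001  0.327 -0.945  0.374]
 [ 0.     0.     0.     1.   ]]
[ -371.6 -1137.8]
```

View pics/w1.png

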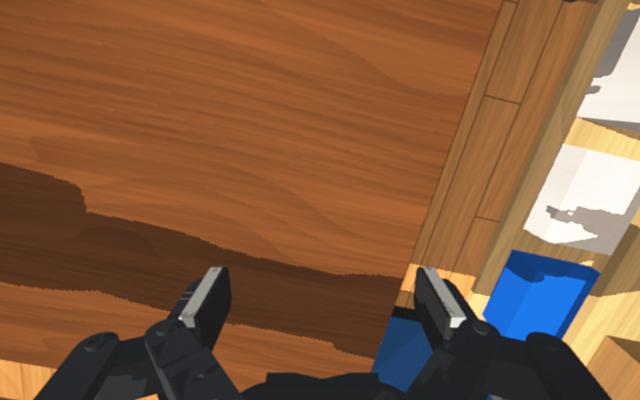

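The move was refused and the arm did not move. This wrist view still shows the start position. I'll resend with every key in each row.

Request:
{"fn": "play_rows", "kwargs": {
  "moves": [
    {"rx": 0,"ry": 0,"rz": 0,"x": 0,"y": 0,"z": -2,"claw": 0},
    {"rx": 0,"ry": 0,"rz": 0,"x": 0,"y": 0,"z": -4,"claw": 0},
    {"rx": 0,"ry": 0,"rz": 0,"x": 2,"y": -1,"z": 0,"claw": 0},
    {"rx": 0,"ry": 0,"rz": 0,"x": 3.5,"y": -1.7,"z": 0,"claw": 0},
    {"rx": 0,"ry": 0,"rz": 0,"x": 3.5,"y": -1.7,"z": 0,"claw": 0},
    {"rx": 0,"ry": 0,"rz": 0,"x": 3.5,"y": -1.7,"z": 0,"claw": 0},
    {"rx": 0,"ry": 0,"rz": 0,"x": 3.5,"y": -1.7,"z": 0,"claw": 0},
    {"rx": 0,"ry": 0,"rz": 0,"x": 3.5,"y": -1.7,"z": 0,"claw": 0},
    {"rx": 0,"ry": 0,"rz": 0,"x": 3.5,"y": -1.7,"z": 0,"claw": 0},
    {"rx": 0,"ry": 0,"rz": 0,"x": 3.5,"y": -1.7,"z": 0,"claw": 0},
    {"rx": 0,"ry": 0,"rz": 0,"x": 3.5,"y": -1.7,"z": 0,"claw": 0},
    {"rx": 0,"ry": 0,"rz": 0,"x": 3.5,"y": -1.7,"z": 0,"claw": 0},
    {"rx": 0,"ry": 0,"rz": 0,"x": 3.5,"y": -1.7,"z": 0,"claw": 0},
    {"rx": 0,"ry": 0,"rz": 0,"x": 3.5,"y": -1.7,"z": 0,"claw": 0},
    {"rx": 0,"ry": 0,"rz": 0,"x": 3.5,"y": -1.7,"z": 0,"claw": 0},
    {"rx": 0,"ry": 0,"rz": 0,"x": 3.5,"y": -1.7,"z": 0,"claw": 0},
    {"rx": 0,"ry": 0,"rz": 0,"x": 0,"y": -0.3,"z": 2,"claw": 0},
    {"rx": 0,"ry": 0,"rz": 0,"x": 0,"y": 0,"z": 0,"claw": 0}
  ]
}}

```text
t: 2.4
tcp_pos: [0.5495, -0.274, 0.2537]
eef_rot: [-3.119, -0.354, 0.005]
ft_force: [-0.3, -0.1, 0.9]
width: -0.002
```

```bash
python3 - <<'E'
from h import *
s=arm.get_state(); print({k:np.round(v,4) for k,v in s.items()}, arm.tip_reach)
f=grab('wrist','w1'); print(f['cam_to_world'].round(3))
print(proj('w1',[.55,-.2755,.125]))
E
```

```text
{'t': np.float64(2.4), 'qpos': array([ 0.6923,  0.3214, -0.3902,  1.414 ,  0.1211,  1.4338, -1.0413]), 'joint_velocities': array([ 0.0147, -0.021 ,  0.016 , -0.0408,  0.0014,  0.0246,  0.0062]), 'tau': array([ -1.4917, -59.8664,  -4.9982, -38.898 ,  -0.1143,  -0.4242,
        -0.1025]), 'tcp_pos': array([ 0.5495, -0.274 ,  0.2537]), 'eef_rot': array([-3.1195, -0.3545,  0.0052]), 'ft_force': array([-0.3044, -0.0725,  0.8877]), 'ft_torque': array([ 0.0344,  0.0477, -0.0215]), 'width': np.float64(-0.0018)} 0.017
[[ 0.223 -0.92  -0.322  0.633]
 [-0.975 -0.212 -0.072 -0.254]
 [-0.002  0.329 -0.944  0.412]
 [ 0.     0.     0.     1.   ]]
[325.6 188.1]
```

View pics/w1.png

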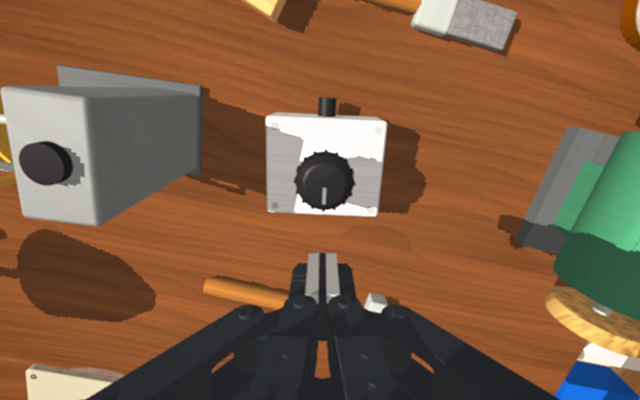

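The wrist view shows the mushroom at about (324,180), with the shut fingertips at (322,260).

```bash
python3 - <<'E'
from h import *
print(atz('w1',324.5,180,.115),tri(('w1',324.5,180),('top0',424.2,166.4)))
print(proj('w1',[.5495,-.274,.2367]),proj('w1',[.5495,-.274,.12]))
E
```

```text
[ 0.5547 -0.2734  0.115 ] [ 0.5509 -0.2756  0.1029]
[324.5 241.7] [323.9 186.7]
```

Request:
{"fn": "play_rows", "kwargs": {
  "moves": [
    {"rx": 0,"ry": 0,"rz": 0,"x": 0.25,"y": 0,"z": 2,"claw": 0},
    {"rx": 0,"ry": 0,"rz": 0,"x": 0,"y": 0,"z": 3,"claw": 0},
    {"rx": 0,"ry": 0,"rz": 0,"x": 0,"y": 0,"z": 3,"claw": 0},
    {"rx": 0,"ry": 0,"rz": 0,"x": 0,"y": 0,"z": 2,"claw": 0},
    {"rx": 0,"ry": 0,"rz": 0,"x": 0,"y": 0,"z": 1,"claw": 0},
    {"rx": 0,"ry": 0,"rz": 0,"x": 0,"y": 0,"z": 0.5,"claw": 0},
    {"rx": 0,"ry": 0,"rz": 0,"x": 0,"y": 0,"z": 0.4,"claw": 0},
    {"rx": 0,"ry": 0,"rz": 0,"x": 0,"y": 0,"z": 0,"claw": 0}
  ]
}}

```text
t: 3.45
tcp_pos: [0.5528, -0.2748, 0.1372]
eef_rot: [3.121, 0.352, 0.001]
ft_force: [0.1, -0.5, -0.1]
width: -0.002
```

Request:
{"fn": "play_rows", "kwargs": {
  "moves": [
    {"rx": 0,"ry": 0,"rz": 0,"x": 0,"y": 0,"z": 0.3,"claw": 0},
    {"rx": 0,"ry": 0,"rz": 0,"x": 0,"y": 0,"z": 0.3,"claw": 0},
    {"rx": 0,"ry": 0,"rz": 0,"x": 0,"y": 0,"z": 0,"claw": 0}
  ]
}}

```text
t: 3.82
tcp_pos: [0.5525, -0.2747, 0.1307]
eef_rot: [-3.122, -0.352, 0.001]
ft_force: [-0.1, -0.1, -0.3]
width: 0.002
```

Request:
{"fn": "play_rows", "kwargs": {
  "moves": [
    {"rx": 0,"ry": 0,"rz": 0,"x": 0,"y": 0,"z": 0.2,"claw": 0},
    {"rx": 0,"ry": 0,"rz": 0,"x": 0,"y": 0,"z": 0.2,"claw": 0},
    {"rx": 0,"ry": 0,"rz": 0,"x": 0,"y": 0,"z": 0,"claw": 0}
  ]
}}

```text
t: 4.2
tcp_pos: [0.5526, -0.2747, 0.1267]
eef_rot: [-3.122, -0.352, 0.0]
ft_force: [0.4, 0.9, -0.5]
width: -0.003
```

```bash
python3 - <<'E'
from h import *
s=arm.get_state(); print(s['ft_force'],s['ft_torque'],s['tau'].round(2),s['tcp_pos'])
f=grab('wrist','w2');g=grab('scene','s2')
f=lambda im,x,y,w,h,s:cv2.resize(im[y:y+h,x:x+w],None,fx=s,fy=s,interpolation=cv2.INTER_CUBIC)
cv2.imwrite('pics/m2.png',np.hstack([f(np.load('pics/w2.npz')['c'],220,130,200,250,2),f(np.load('pics/s2.npz')['c'],195,200,100,125,4)]))
E
```

```text
[ 0.40435786  0.88150125 -0.45018382] [ 0.0111288  -0.05135309  0.04799433] [-1.000e-02 -6.305e+01 -4.900e+00 -3.676e+01  2.000e-02 -4.000e-02
 -1.000e-02] [ 0.55255361 -0.27469501  0.12667924]
```

View pics/m2.png

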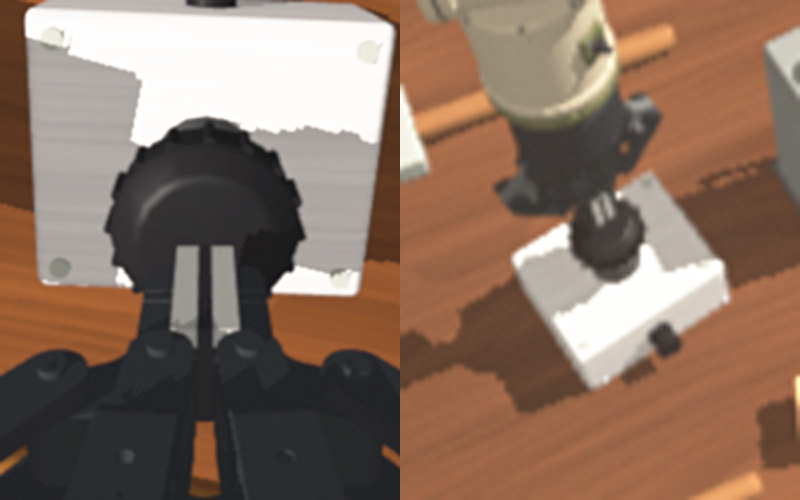

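The fingers stand just above the centre of the head, which is still up. I'll keep descending in small steps.

Request:
{"fn": "play_rows", "kwargs": {
  "moves": [
    {"rx": 0,"ry": 0,"rz": 0,"x": 0,"y": 0,"z": 0.2,"claw": 0},
    {"rx": 0,"ry": 0,"rz": 0,"x": 0,"y": 0,"z": 0.2,"claw": 0},
    {"rx": 0,"ry": 0,"rz": 0,"x": 0,"y": 0,"z": 0,"claw": 0}
  ]
}}

```text
t: 4.68
tcp_pos: [0.5525, -0.2747, 0.1227]
eef_rot: [-3.122, -0.352, 0.001]
ft_force: [0.3, 0.5, -0.3]
width: -0.0
```

```bash
python3 - <<'E'
from h import *
t=np.array([.5526,-.2747,.1267]); tx=np.array([.975,.223,0])
for k in (0,.011):
  for dz in (-.017,-.008,0,.01): print(k,dz,proj('w2',t+k*tx+[0,0,dz]))
print(proj('w2',[.552,-.2745,.125]),proj('w2',[.552,-.2745,.113]))
E
```

```text
0 -0.017 [324.4 241.7]
0 -0.008 [324.5 248.6]
0 0 [324.6 255.3]
0 0.01 [324.7 264.5]
0.011 -0.017 [324.4 224.8]
0.011 -0.008 [324.5 231. ]
0.011 0 [324.6 237.1]
0.011 0.01 [324.8 245.5]
[324.  254.7] [323.9 245. ]
```

```bash
python3 - <<'E'
from h import *
d=np.load('pics/w2.npz'); print(d['K'],d['T'].round(3))
ty=np.array([.223,-.975,0])
for z in (.125,.115,.1055,.09): 
  c=np.array([.552,-.2745,z]); print(z,proj('w2',c+.028*ty),proj('w2',c-.028*ty))
for fn,z in (('w1',.108),('w2',.108),('w2',.098)):
  c=np.array([.552,-.2745,z]); print(fn,proj(fn,c+.028*ty),proj(fn,c-.028*ty))
# box width
for z in (.06,):
  c=np.array([.552,-.2745,z]); print(proj('w2',c+.055*ty),proj('w2',c-.055*ty))
f=grab('wrist','w3')
im=np.load('pics/w3.npz')['c'][130:380,220:420]
im0=d['c'][130:380,220:420]
cv2.imwrite('pics/m3.png',cv2.resize(np.hstack([im0,im]),None,fx=2,fy=2))
E
```

```text
[[323.18754576   0.         322.01755948]
 [  0.         323.18754576 202.73657376]
 [  0.           0.           1.        ]] [[ 0.222 -0.922 -0.319  0.636]
 [-0.975 -0.21  -0.073 -0.254]
 [-0.     0.327 -0.945  0.285]
 [ 0.     0.     0.     1.   ]]
0.125 [374.4 254.7] [273.6 254.8]
0.115 [371.8 246.5] [276.  246.6]
0.1055 [369.5 239.4] [278.1 239.5]
0.09 [366.2 229.2] [281.1 229.3]
w1 [353.7 181. ] [296.2 180.9]
w2 [370.1 241.2] [277.5 241.3]
w2 [367.9 234.3] [279.6 234.4]
[397.3 212.9] [249.7 213. ]
```

View pics/m3.png

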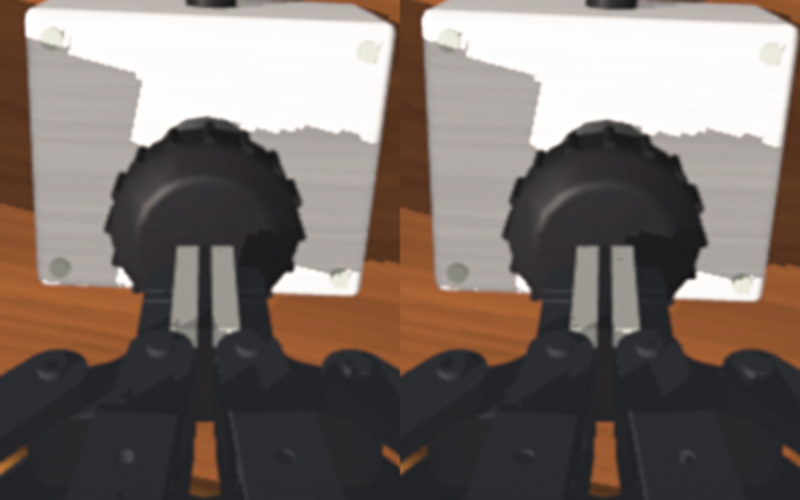

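The head is still up and slightly closer, so there is no contact yet. I'll continue.

Request:
{"fn": "play_rows", "kwargs": {
  "moves": [
    {"rx": 0,"ry": 0,"rz": 0,"x": 0,"y": 0,"z": 0.2,"claw": 0},
    {"rx": 0,"ry": 0,"rz": 0,"x": 0,"y": 0,"z": 0.2,"claw": 0},
    {"rx": 0,"ry": 0,"rz": 0,"x": 0,"y": 0,"z": 0.2,"claw": 0},
    {"rx": 0,"ry": 0,"rz": 0,"x": 0,"y": 0,"z": 0,"claw": 0}
  ]
}}

```text
t: 5.22
tcp_pos: [0.5526, -0.2747, 0.1167]
eef_rot: [-3.122, -0.352, 0.0]
ft_force: [-1.2, 0.2, 0.8]
width: -0.003
```

Request:
{"fn": "play_rows", "kwargs": {
  "moves": [
    {"rx": 0,"ry": 0,"rz": 0,"x": 0,"y": 0,"z": 0.2,"claw": 0},
    {"rx": 0,"ry": 0,"rz": 0,"x": 0,"y": 0,"z": 0.1,"claw": 0},
    {"rx": 0,"ry": 0,"rz": 0,"x": 0,"y": 0,"z": 0,"claw": 0}
  ]
}}

```text
t: 5.6
tcp_pos: [0.5526, -0.2747, 0.1138]
eef_rot: [-3.122, -0.352, 0.0]
ft_force: [0.3, 0.1, 0.5]
width: 0.004
```

```bash
python3 - <<'E'
from h import *
grab('wrist','w4');grab('scene','s4')
f=lambda im,x,y,w,h,s:cv2.resize(im[y:y+h,x:x+w],None,fx=s,fy=s,interpolation=cv2.INTER_CUBIC)
print(proj('s4',[.5526,-.2747,.1138]),proj('s4',[.552,-.2745,.125]),proj('s4',[.552,-.2745,.113]))
cv2.imwrite('pics/m4.png',np.hstack([f(np.load('pics/w4.npz')['c'],220,130,200,250,2),f(np.load('pics/s4.npz')['c'],220,220,50,62,8)[:496].repeat(1,0).copy() if 0 else cv2.resize(np.load('pics/s4.npz')['c'][220:282,220:270],(400,500),interpolation=cv2.INTER_CUBIC)]))
E
```

```text
[246.2 257. ] [245.6 255. ] [246.2 256.9]
```

View pics/m4.png

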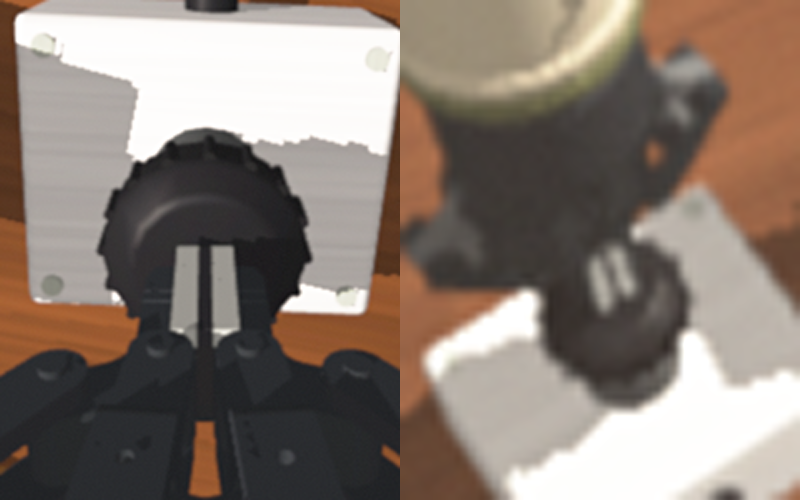

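The finger shadows have almost met the tips, so contact is close. In practice the tips stand farther back than `tip_reach` says.

Request:
{"fn": "play_rows", "kwargs": {
  "moves": [
    {"rx": 0,"ry": 0,"rz": 0,"x": 0,"y": 0,"z": 0.2,"claw": 0},
    {"rx": 0,"ry": 0,"rz": 0,"x": 0,"y": 0,"z": 0.2,"claw": 0},
    {"rx": 0,"ry": 0,"rz": 0,"x": 0,"y": 0,"z": 0,"claw": 0}
  ]
}}

```text
t: 6.08
tcp_pos: [0.5527, -0.2747, 0.1098]
eef_rot: [3.122, 0.352, -0.0]
ft_force: [-0.3, -0.1, 0.0]
width: -0.002
```

Request:
{"fn": "play_rows", "kwargs": {
  "moves": [
    {"rx": 0,"ry": 0,"rz": 0,"x": 0,"y": 0,"z": 0.2,"claw": 0},
    {"rx": 0,"ry": 0,"rz": 0,"x": 0,"y": 0,"z": 0.2,"claw": 0},
    {"rx": 0,"ry": 0,"rz": 0,"x": 0,"y": 0,"z": 0,"claw": 0}
  ]
}}

```text
t: 6.45
tcp_pos: [0.5528, -0.2748, 0.1061]
eef_rot: [3.122, 0.352, 0.0]
ft_force: [-1.7, -0.2, 4.4]
width: -0.001
```

Contact came at TCP z≈0.107, so the shut tips are about 17 mm above the reported TCP. I'll press on.

Request:
{"fn": "play_rows", "kwargs": {
  "moves": [
    {"rx": 0,"ry": 0,"rz": 0,"x": 0,"y": 0,"z": 0.3,"claw": 0},
    {"rx": 0,"ry": 0,"rz": 0,"x": 0,"y": 0,"z": 0.3,"claw": 0},
    {"rx": 0,"ry": 0,"rz": 0,"x": 0,"y": 0,"z": 0.2,"claw": 0},
    {"rx": 0,"ry": 0,"rz": 0,"x": 0,"y": 0,"z": 0,"claw": 0}
  ]
}}

```text
t: 6.95
tcp_pos: [0.5528, -0.2748, 0.0981]
eef_rot: [3.122, 0.352, 0.0]
ft_force: [-1.4, 0.4, 5.0]
width: 0.003
```

Request:
{"fn": "play_rows", "kwargs": {
  "moves": [
    {"rx": 0,"ry": 0,"rz": 0,"x": 0,"y": 0,"z": 0.2,"claw": 0},
    {"rx": 0,"ry": 0,"rz": 0,"x": 0,"y": 0,"z": 0.1,"claw": 0},
    {"rx": 0,"ry": 0,"rz": 0,"x": 0,"y": 0,"z": 0,"claw": 0}
  ]
}}

```text
t: 7.32
tcp_pos: [0.5533, -0.275, 0.0971]
eef_rot: [3.12, 0.352, 0.002]
ft_force: [-6.5, 1.3, 19.2]
width: -0.0
```

The button hit its hard stop at 19 N. I'll lift off and move toward the basket with the gripper opening.

Request:
{"fn": "play_rows", "kwargs": {
  "moves": [
    {"rx": 0,"ry": 0,"rz": 0,"x": 0,"y": 0,"z": -1,"claw": 0},
    {"rx": 0,"ry": 0,"rz": 0,"x": 0,"y": 0,"z": -3,"claw": 0},
    {"rx": 0,"ry": 0,"rz": 0,"x": 0,"y": 0,"z": -4,"claw": 0},
    {"rx": 0,"ry": 0,"rz": 0,"x": 0,"y": 0,"z": -4,"claw": 0},
    {"rx": 0,"ry": 0,"rz": 0,"x": 0,"y": 0,"z": -4,"claw": 0},
    {"rx": 0,"ry": 0,"rz": 0,"x": 0,"y": 0,"z": 0,"claw": 0}
  ]
}}

```text
t: 8.07
tcp_pos: [0.554, -0.2751, 0.2582]
eef_rot: [3.119, 0.352, 0.007]
ft_force: [0.6, 0.2, -0.2]
width: -0.003
```

```bash
python3 - <<'E'
from h import *
grab('wrist','w5')
print(proj('w5',[.5527,-.2747,.108]),proj('w5',[.5527,-.2747,.0985]))
E
```

```text
[322.2 184.2] [322.2 181.7]
```

Request:
{"fn": "play_rows", "kwargs": {
  "moves": [
    {"rx": 0,"ry": 0,"rz": -0.1,"x": 0.5,"y": -2,"z": 0,"claw": 1},
    {"rx": 0,"ry": 0,"rz": 0,"x": 1,"y": -3,"z": 0,"claw": 1},
    {"rx": 0,"ry": 0,"rz": 0,"x": 1,"y": -4,"z": 0,"claw": 1},
    {"rx": 0,"ry": 0,"rz": 0,"x": 0.8,"y": -4,"z": 0,"claw": 1},
    {"rx": 0,"ry": 0,"rz": 0,"x": 0.8,"y": -4,"z": 0,"claw": 1},
    {"rx": 0,"ry": 0,"rz": 0,"x": 0.8,"y": -4,"z": 0,"claw": 1},
    {"rx": 0,"ry": 0,"rz": 0,"x": 0.8,"y": -3,"z": 0,"claw": 1},
    {"rx": 0,"ry": 0,"rz": 0,"x": 1,"y": -2,"z": 0,"claw": 1},
    {"rx": 0,"ry": 0,"rz": -0.17,"x": 0,"y": 0,"z": 0,"claw": 1},
    {"rx": 0,"ry": 0,"rz": -0.17,"x": 0,"y": 0,"z": 0,"claw": 1},
    {"rx": 0,"ry": 0,"rz": -0.17,"x": 0,"y": 0,"z": 0,"claw": 1},
    {"rx": 0,"ry": 0,"rz": -0.17,"x": 0,"y": 0,"z": 0,"claw": 1},
    {"rx": 0,"ry": 0,"rz": -0.17,"x": 0,"y": 0,"z": 0,"claw": 1},
    {"rx": 0,"ry": 0,"rz": -0.17,"x": 0,"y": 0,"z": 0,"claw": 1},
    {"rx": 0,"ry": 0,"rz": -0.17,"x": 0,"y": 0,"z": 0,"claw": 1},
    {"rx": 0,"ry": 0,"rz": -0.12,"x": 0,"y": 0,"z": 0,"claw": 1},
    {"rx": 0,"ry": 0,"rz": 0,"x": 0,"y": 0,"z": 0,"claw": 1}
  ]
}}

```text
t: 10.25
tcp_pos: [0.5347, -0.007, 0.2536]
eef_rot: [-2.149, -2.289, 0.002]
ft_force: [0.1, 0.3, -0.3]
width: 1.002
```

```bash
python3 - <<'E'
from h import *
s=arm.get_state(); print(s['tcp_pos'],s['eef_rot'],s['qpos'].round(2))
f=grab('wrist','w6'); print(f['cam_to_world'].round(3))
im=np.hstack([f['color'][:,100:560],np.load('pics/w5.npz')['c'][100:300,220:420].repeat(2,0).repeat(2,1)[:, :340]])
cv2.imwrite('pics/m6.png',im)
print(proj('w6',[.536,-.005,.2315]))
E
```

```text
[ 0.53468029 -0.00701482  0.25363277] [-2.14917512e+00 -2.28921313e+00  1.77037869e-03] [ 0.54  0.17 -0.69  1.61  0.11  1.4  -0.09]
[[ 0.998  0.059  0.019  0.53 ]
 [ 0.062 -0.943 -0.326  0.079]
 [-0.002  0.326 -0.945  0.412]
 [ 0.     0.     0.     1.   ]]
[323.1 235.8]
```

View pics/m6.png

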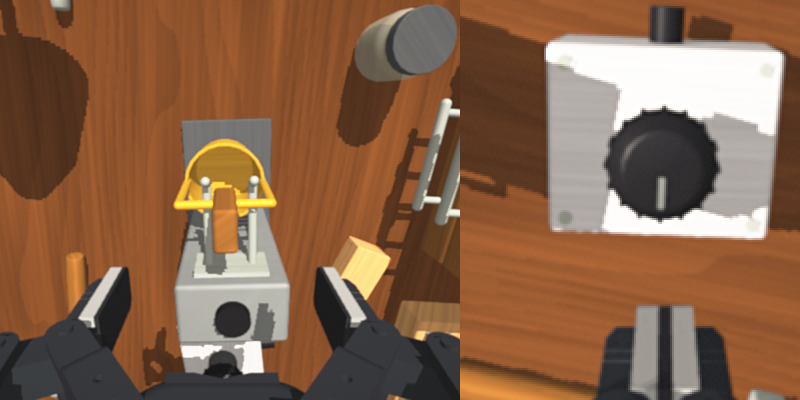

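The grip top is near (326,237) in the wrist image, about 2 mm off in x, and the bail is aligned with the jaws. Next I'll check the latch by comparing scene and wrist measurements.

```bash
python3 - <<'E'
from h import *
g=grab('scene','s6')['color'];t=grab('top','t6')['color']
a=np.load('pics/sc0.npz')['c']
def head(im,x,y,w,h):
    c=cv2.resize(im[y:y+h,x:x+w],None,fx=4,fy=4,interpolation=cv2.INTER_CUBIC).max(2); m=(c<75).astype(np.uint8)
    n,l,s,ce=cv2.connectedComponentsWithStats(m); i=1+s[1:,4].argmax(); return s[i]/4,ce[i]/4
for im in(a,g): print(head(im,232,244,28,30))
for n in('w1','w5'):
    im=np.load(f'pics/{n}.npz')['c']; print(n,head(im,285,140,80,80),[ (proj(n,[.5527,-.2747,z]),(proj(n,[.5527-.0,-.2747+.028,z])-proj(n,[.5527,-.2747-.028,z]))) for z in(.108,.0985)])
p,q=[cv2.cvtColor(x[240:275,228:265],cv2.COLOR_BGR2GRAY).astype(np.float32) for x in(a,g)]; print(abs(p-q).mean())
E
```

```text
(array([  6.25,   6.25,  17.25,  17.75, 661.5 ]), array([13.43613001, 15.3308768 ]))
(array([  6.25,   7.5 ,  17.75,  17.75, 921.  ]), array([15.13565418, 16.3817861 ]))
w1 (array([   9.75,   11.  ,   59.75,   59.25, 9650.75]), array([40.23496231, 40.28966661])) [(array([325.3, 180.3]), array([-56.1, -12.5])), (array([325.2, 177.8]), array([-54.5, -12.1]))]
w5 (array([7.50000e+00, 1.40000e+01, 5.70000e+01, 5.62500e+01, 8.71625e+03]), array([36.6968378 , 41.74997132])) [(array([322.2, 184.2]), array([-55.1, -12.1])), (array([322.2, 181.7]), array([-53.6, -11.7]))]
16.27336
```

The latch is confirmed: the head sits about 1.3 px lower in the scene view and looks about 2.5 px smaller in the wrist view. Now I'll descend onto the grip.

Request:
{"fn": "play_rows", "kwargs": {
  "moves": [
    {"rx": 0,"ry": 0,"rz": 0,"x": 0.1,"y": 0.3,"z": 1.5,"claw": 1},
    {"rx": 0,"ry": 0,"rz": 0,"x": 0,"y": 0,"z": 2,"claw": 1},
    {"rx": 0,"ry": 0,"rz": 0,"x": 0,"y": 0,"z": 2,"claw": 1},
    {"rx": 0,"ry": 0,"rz": 0,"x": 0,"y": 0,"z": 1.5,"claw": 1},
    {"rx": 0,"ry": 0,"rz": 0,"x": 0,"y": 0,"z": 1,"claw": 1},
    {"rx": 0,"ry": 0,"rz": 0,"x": 0,"y": 0,"z": 0,"claw": 1}
  ]
}}

```text
t: 11.15
tcp_pos: [0.5379, -0.0057, 0.1743]
eef_rot: [-2.149, -2.291, 0.001]
ft_force: [0.1, 0.3, 0.2]
width: 1.0
```

Request:
{"fn": "play_rows", "kwargs": {
  "grip_force": 30,
  "moves": [
    {"rx": 0,"ry": 0,"rz": 0,"x": 0,"y": 0,"z": 0,"claw": 0.6},
    {"rx": 0,"ry": 0,"rz": 0,"x": 0,"y": 0,"z": 0,"claw": 0.4},
    {"rx": 0,"ry": 0,"rz": 0,"x": 0,"y": 0,"z": 0,"claw": 0},
    {"rx": 0,"ry": 0,"rz": 0,"x": 0,"y": 0,"z": 0,"claw": 0},
    {"rx": 0,"ry": 0,"rz": 0,"x": 0,"y": 0,"z": 0,"claw": 0},
    {"rx": 0,"ry": 0,"rz": 0,"x": 0,"y": 0,"z": 0,"claw": 0}
  ]
}}

```text
t: 11.9
tcp_pos: [0.5382, -0.0056, 0.175]
eef_rot: [2.149, 2.291, 0.0]
ft_force: [-1.6, 0.3, 2.4]
width: 0.18
```

Request:
{"fn": "play_rows", "kwargs": {
  "grip_force": 45,
  "moves": [
    {"rx": 0,"ry": 0,"rz": 0,"x": 0,"y": 0,"z": 0,"claw": 0},
    {"rx": 0,"ry": 0,"rz": 0,"x": 0,"y": 0,"z": -0.5,"claw": 0},
    {"rx": 0,"ry": 0,"rz": 0,"x": 0,"y": 0,"z": -0.8,"claw": 0},
    {"rx": 0,"ry": 0,"rz": 0,"x": 0,"y": 0,"z": -0.8,"claw": 0},
    {"rx": 0,"ry": 0,"rz": 0,"x": 0,"y": 0,"z": -0.6,"claw": 0},
    {"rx": 0,"ry": 0,"rz": 0,"x": 0,"y": 0,"z": -0.3,"claw": 0},
    {"rx": 0,"ry": 0,"rz": 0,"x": 0,"y": 0,"z": 0,"claw": 0}
  ]
}}

```text
t: 12.78
tcp_pos: [0.5382, -0.0057, 0.205]
eef_rot: [2.149, 2.291, 0.0]
ft_force: [-0.3, -0.5, -2.8]
width: 0.182
```

```bash
python3 - <<'E'
from h import *
s=arm.get_state(); print(s['tcp_pos'],s['ft_force'],s['ft_torque'],s['width'])
w=grab('wrist','w7')['color']; g=grab('scene','s7')['color']
cv2.imwrite('pics/m7.png',np.hstack([w[60:,120:520],cv2.resize(g[165:250,275:375],(400,340),interpolation=cv2.INTER_CUBIC)]))
E
```

```text
[ 0.53823801 -0.00569433  0.20503487] [-0.2511562  -0.52295212 -2.76473903] [ 0.0416833   0.00573992 -0.00085695] 0.18204035164095222
```

View pics/m7.png

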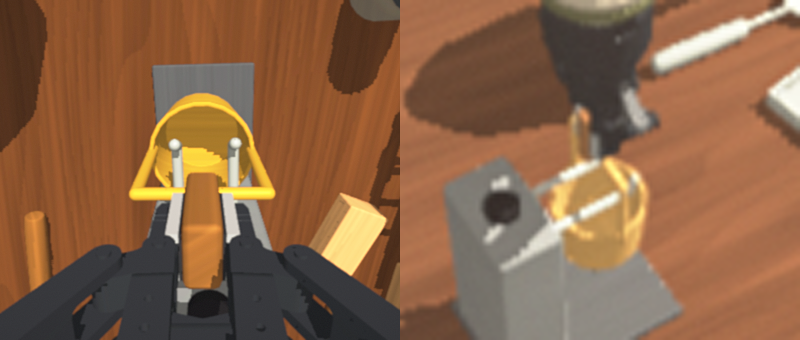

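The basket hangs free, reading 2.8 N, with the bar above the prong tips at about (175,145) and (235,145) in the left image. I'll draw it off along the machine's −x.

Request:
{"fn": "play_rows", "kwargs": {
  "moves": [
    {"rx": 0,"ry": 0,"rz": 0,"x": 0.8,"y": 0,"z": 0,"claw": 0},
    {"rx": 0,"ry": 0,"rz": 0,"x": 1.5,"y": 0,"z": 0,"claw": 0},
    {"rx": 0,"ry": 0,"rz": 0,"x": 1.7,"y": 0,"z": 0,"claw": 0},
    {"rx": 0,"ry": 0,"rz": 0,"x": 2,"y": 0,"z": 0,"claw": 0},
    {"rx": 0,"ry": 0,"rz": 0,"x": 2,"y": 0,"z": 0,"claw": 0},
    {"rx": 0,"ry": 0,"rz": 0,"x": 1,"y": 0,"z": 0,"claw": 0},
    {"rx": 0,"ry": 0,"rz": 0,"x": 0,"y": 0,"z": -2,"claw": 0},
    {"rx": 0,"ry": 0,"rz": 0,"x": 0,"y": 0,"z": -2.5,"claw": 0},
    {"rx": 0,"ry": 0,"rz": 0,"x": 1,"y": -0.2,"z": -1,"claw": 0},
    {"rx": 0,"ry": 0,"rz": 0,"x": 2.5,"y": -0.5,"z": 0,"claw": 0},
    {"rx": 0,"ry": 0,"rz": 0,"x": 3,"y": -0.6,"z": 0,"claw": 0},
    {"rx": 0,"ry": 0,"rz": 0,"x": 3,"y": -0.7,"z": 0,"claw": 0},
    {"rx": 0,"ry": 0,"rz": 0,"x": 3,"y": -0.7,"z": 0,"claw": 0},
    {"rx": 0,"ry": 0,"rz": 0,"x": 3,"y": -0.6,"z": 0,"claw": 0},
    {"rx": 0,"ry": 0,"rz": 0,"x": 3,"y": -0.6,"z": 0,"claw": 0},
    {"rx": 0,"ry": 0,"rz": 0,"x": 2.5,"y": -0.4,"z": 0,"claw": 0},
    {"rx": 0,"ry": 0,"rz": 0,"x": 1.4,"y": -0.3,"z": 0,"claw": 0},
    {"rx": 0,"ry": 0,"rz": 0,"x": 0.5,"y": 0,"z": 0,"claw": 0},
    {"rx": 0,"ry": 0,"rz": 0,"x": 0,"y": 0,"z": 0,"claw": 0},
    {"rx": 0,"ry": 0,"rz": 0,"x": 0,"y": 0,"z": 0,"claw": 0}
  ]
}}

```text
t: 15.38
tcp_pos: [0.4724, 0.3087, 0.2598]
eef_rot: [2.151, 2.289, -0.001]
ft_force: [-0.0, -0.6, -2.7]
width: 0.177
```

```bash
python3 - <<'E'
from h import *
s=arm.get_state(); print(s['tcp_pos'],s['ft_force'],s['ft_torque'],s['width'])
w=grab('wrist','w8')['color']; g=grab('scene','s8')['color']
cv2.imwrite('pics/m8.png',np.hstack([w[60:,120:520],cv2.resize(g[110:246,320:480],(400,340),interpolation=cv2.INTER_CUBIC)]))
E
```

```text
[0.47239502 0.30871117 0.25977469] [-0.02134362 -0.64201403 -2.72741218] [-0.02797281 -0.00014637  0.01635597] 0.1765637558437144
```

View pics/m8.png

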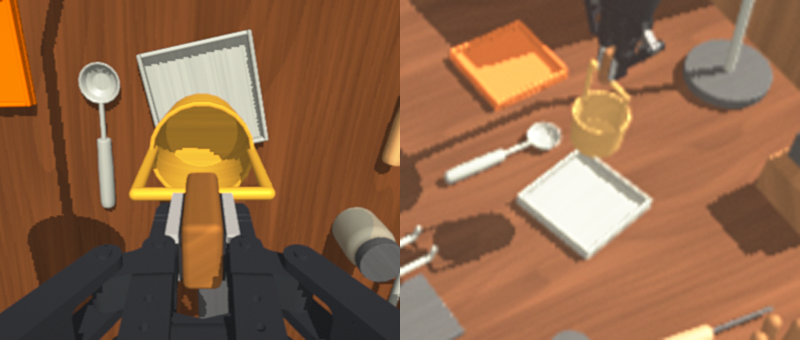

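The basket is held upright above the steel tray, whose corners are at about (138,52), (252,30) and (268,140) in the left image. I'll cross-check the tray centre with the calibration.

```bash
python3 - <<'E'
from h import *
A,B,C=[atz('w8',u+120,v+60,.018) for u,v in [(138,52),(252,30),(268,140)]]
print(A,B,C,(A+C)/2,np.linalg.norm(A-B),np.linalg.norm(B-C))
A,C=[atz('s8',320+(u-400)/2.5,110+v/2.5,.018) for u,v in [(517,200),(651,204)]]
B,D=[atz('s8',320+(u-400)/2.5,110+v/2.5,.018) for u,v in [(580,152),(588,256)]]
print((A+C)/2,(B+D)/2)
E
```

```text
[0.3931 0.3659 0.018 ] [0.5263 0.399  0.018 ] [0.5624 0.2652 0.018 ] [0.47775 0.31555 0.018  ] 0.13725104735483803 0.1385844507872366
[0.48545 0.3053  0.018  ] [0.48545 0.30535 0.018  ]
```

Request:
{"fn": "play_rows", "kwargs": {
  "moves": [
    {"rx": 0,"ry": 0,"rz": 0,"x": 0.2,"y": 0.5,"z": 1,"claw": 0},
    {"rx": 0,"ry": 0,"rz": 0,"x": 0,"y": 0,"z": 2,"claw": 0},
    {"rx": 0,"ry": 0,"rz": 0,"x": 0,"y": 0,"z": 2,"claw": 0},
    {"rx": 0,"ry": 0,"rz": 0,"x": 0,"y": 0,"z": 2,"claw": 0},
    {"rx": 0,"ry": 0,"rz": 0,"x": 0,"y": 0,"z": 2,"claw": 0},
    {"rx": 0,"ry": 0,"rz": 0,"x": 0,"y": 0,"z": 2,"claw": 0},
    {"rx": 0,"ry": 0,"rz": 0,"x": 0,"y": 0,"z": 1.2,"claw": 0},
    {"rx": 0,"ry": 0,"rz": 0,"x": 0,"y": 0,"z": 0.6,"claw": 0},
    {"rx": 0,"ry": 0,"rz": 0,"x": 0,"y": 0,"z": 0.4,"claw": 0},
    {"rx": 0,"ry": 0,"rz": 0,"x": 0,"y": 0,"z": 0.4,"claw": 0},
    {"rx": 0,"ry": 0,"rz": 0,"x": 0,"y": 0,"z": 0.2,"claw": 0},
    {"rx": 0,"ry": 0,"rz": 0,"x": 0,"y": 0,"z": 0,"claw": 0}
  ]
}}

```text
t: 16.98
tcp_pos: [0.4768, 0.312, 0.1219]
eef_rot: [2.149, 2.291, 0.0]
ft_force: [-0.7, 0.6, -3.2]
width: 0.184
```

Request:
{"fn": "play_rows", "kwargs": {
  "moves": [
    {"rx": 0,"ry": 0,"rz": 0,"x": 0,"y": 0,"z": 0.1,"claw": 0},
    {"rx": 0,"ry": 0,"rz": 0,"x": 0,"y": 0,"z": 0.1,"claw": 0},
    {"rx": 0,"ry": 0,"rz": 0,"x": 0,"y": 0,"z": 0.1,"claw": 0},
    {"rx": 0,"ry": 0,"rz": 0,"x": 0,"y": 0,"z": 0,"claw": 0},
    {"rx": 0,"ry": 0,"rz": 0,"x": 0,"y": 0,"z": 0,"claw": 0}
  ]
}}

```text
t: 17.6
tcp_pos: [0.4768, 0.312, 0.1189]
eef_rot: [2.149, 2.291, -0.0]
ft_force: [-0.0, -0.2, -3.1]
width: 0.185
```

Request:
{"fn": "play_rows", "kwargs": {
  "moves": [
    {"rx": 0,"ry": 0,"rz": 0,"x": 0,"y": 0,"z": 0.1,"claw": 0},
    {"rx": 0,"ry": 0,"rz": 0,"x": 0,"y": 0,"z": 0.1,"claw": 0},
    {"rx": 0,"ry": 0,"rz": 0,"x": 0,"y": 0,"z": 0,"claw": 0},
    {"rx": 0,"ry": 0,"rz": 0,"x": 0,"y": 0,"z": 0,"claw": 0}
  ]
}}

```text
t: 18.1
tcp_pos: [0.477, 0.3125, 0.1186]
eef_rot: [2.148, 2.291, 0.002]
ft_force: [-4.7, -4.3, 12.2]
width: 0.183
```

Touchdown at the expected height. I'll relieve the push and let go.

Request:
{"fn": "play_rows", "kwargs": {
  "moves": [
    {"rx": 0,"ry": 0,"rz": 0,"x": 0,"y": 0,"z": -0.15,"claw": 0},
    {"rx": 0,"ry": 0,"rz": 0,"x": 0,"y": 0,"z": 0,"claw": 0},
    {"rx": 0,"ry": 0,"rz": 0,"x": 0,"y": 0,"z": 0,"claw": 0.25},
    {"rx": 0,"ry": 0,"rz": 0,"x": 0,"y": 0,"z": 0,"claw": 0.35},
    {"rx": 0,"ry": 0,"rz": 0,"x": 0,"y": 0,"z": 0,"claw": 0.6},
    {"rx": 0,"ry": 0,"rz": 0,"x": 0,"y": 0,"z": 0,"claw": 0.9},
    {"rx": 0,"ry": 0,"rz": 0,"x": 0,"y": 0,"z": 0,"claw": 1},
    {"rx": 0,"ry": 0,"rz": 0,"x": 0,"y": 0,"z": 0,"claw": 1},
    {"rx": 0,"ry": 0,"rz": 0,"x": 0,"y": 0,"z": -2,"claw": 1},
    {"rx": 0,"ry": 0,"rz": 0,"x": 0,"y": 0,"z": -4,"claw": 1},
    {"rx": 0,"ry": 0,"rz": 0,"x": 0,"y": 0,"z": -5,"claw": 1},
    {"rx": 0,"ry": 0,"rz": 0,"x": 0,"y": 0,"z": -5,"claw": 1},
    {"rx": 0,"ry": 0,"rz": 0,"x": 0,"y": 0,"z": 0,"claw": 1}
  ]
}}

```text
t: 19.73
tcp_pos: [0.4777, 0.3137, 0.2838]
eef_rot: [2.147, 2.29, 0.011]
ft_force: [0.2, 0.5, -0.7]
width: 1.001
```

```bash
python3 - <<'E'
from h import *
s=arm.get_state(); print(s['tcp_pos'],s['ft_force'],s['qpos'].round(2))
w=grab('wrist','w9')['color']; g=grab('scene','s9')['color']
cv2.imwrite('pics/m9.png',np.hstack([w[60:,120:520],cv2.resize(g[110:246,320:480],(400,340),interpolation=cv2.INTER_CUBIC)]))
E
```

```text
[0.47767865 0.31369589 0.28383186] [ 0.18036153  0.46942357 -0.6713571 ] [ 0.06  0.29 -0.88  1.47  0.22  1.48 -0.76]
```

View pics/m9.png

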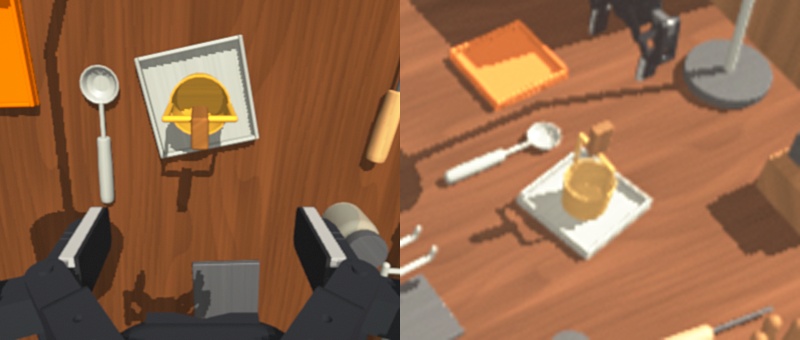

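The basket stands upright well inside the steel tray, released, with the spoon and orange look-alike untouched. Picture budget is used up, so I'll work numerically from here. Next is the return to the mushroom.

Request:
{"fn": "play_rows", "kwargs": {
  "moves": [
    {"rx": 0,"ry": 0,"rz": 0,"x": -1.7,"y": 0.2,"z": 0,"claw": 1},
    {"rx": 0,"ry": 0,"rz": 0,"x": -3.5,"y": 0.2,"z": 0,"claw": 1},
    {"rx": 0,"ry": 0,"rz": 0,"x": -3.5,"y": 0.2,"z": 0,"claw": 1},
    {"rx": 0,"ry": 0,"rz": 0,"x": -3.5,"y": 0.2,"z": 0,"claw": 1},
    {"rx": 0,"ry": 0,"rz": 0,"x": -3.5,"y": 0.2,"z": 0,"claw": 1},
    {"rx": 0,"ry": 0,"rz": 0,"x": -3.5,"y": 0.2,"z": 0,"claw": 1},
    {"rx": 0,"ry": 0,"rz": 0,"x": -3.5,"y": 0.2,"z": 0,"claw": 1},
    {"rx": 0,"ry": 0,"rz": 0,"x": -3.5,"y": 0.2,"z": 0,"claw": 1},
    {"rx": 0,"ry": 0,"rz": 0,"x": -3.5,"y": 0.2,"z": 0,"claw": 1},
    {"rx": 0,"ry": 0,"rz": 0,"x": -3.5,"y": 0.2,"z": 0,"claw": 1},
    {"rx": 0,"ry": 0,"rz": 0,"x": -3.5,"y": 0.2,"z": 0,"claw": 1},
    {"rx": 0,"ry": 0,"rz": 0,"x": -3.5,"y": 0.2,"z": 0,"claw": 1},
    {"rx": 0,"ry": 0,"rz": 0,"x": -3.5,"y": 0.2,"z": 0,"claw": 1},
    {"rx": 0,"ry": 0,"rz": 0,"x": -3.5,"y": 0.2,"z": 0,"claw": 1},
    {"rx": 0,"ry": 0,"rz": 0,"x": -3.5,"y": 0.3,"z": 0,"claw": 1},
    {"rx": 0,"ry": 0,"rz": 0,"x": -3.5,"y": 0.3,"z": 0,"claw": 1},
    {"rx": 0,"ry": 0,"rz": 0,"x": -3.5,"y": 0.3,"z": 0,"claw": 1},
    {"rx": 0,"ry": 0,"rz": 0,"x": -1.4,"y": 0,"z": 0,"claw": 1},
    {"rx": 0,"ry": 0,"rz": 0,"x": 0,"y": 0,"z": 0,"claw": 1}
  ]
}}

```text
t: 22.2
tcp_pos: [0.5507, -0.276, 0.2777]
eef_rot: [-2.15, -2.289, 0.0]
ft_force: [-0.4, 0.6, 0.4]
width: 1.0
```

```bash
python3 - <<'E'
from h import *
s=arm.get_state(); print(s['tcp_pos'],s['eef_rot'],s['qpos'].round(2))
c=grab('wrist','w10')['color']
z=.0985
u,v=proj('w10',[.5525,-.274,z]); print('pred',u,v)
m=(c.max(2)<75).astype(np.uint8); x0,y0=int(u)-50,int(v)-50
n,l,st,ce=cv2.connectedComponentsWithStats(m[y0:y0+100,x0:x0+100])
for i in st[1:].argsort(0)[:,4][-3:]: 
    b=st[1+i]; cu,cv_=x0+b[0]+b[2]/2,y0+b[1]+b[3]/2; print(b,cu,cv_,atz('w10',cu,cv_,z))
E
```

```text
[ 0.55067929 -0.27597597  0.277747  ] [-2.14993829e+00 -2.28888119e+00  2.29659995e-04] [ 0.77  0.33 -0.5   1.37  0.16  1.49  0.35]
pred 323.2 174.0
[98 31  2  9 18] 372.0 159.5 [ 0.603  -0.2552  0.0985]
[78 90 10  5 22] 356.0 216.5 [ 0.5923 -0.3206  0.0985]
[  25   23   52   54 1986] 324.0 174.0 [ 0.5534 -0.274   0.0985]
```

Request:
{"fn": "play_rows", "kwargs": {
  "moves": [
    {"rx": 0,"ry": 0,"rz": 0,"x": 0.2,"y": 0.25,"z": 2,"claw": 1},
    {"rx": 0,"ry": 0,"rz": 0,"x": 0,"y": 0,"z": 3,"claw": 1},
    {"rx": 0,"ry": 0,"rz": 0,"x": 0,"y": 0,"z": 3,"claw": 1},
    {"rx": 0,"ry": 0,"rz": 0,"x": 0,"y": 0,"z": 3,"claw": 1},
    {"rx": 0,"ry": 0,"rz": 0,"x": 0,"y": 0,"z": 3,"claw": 1},
    {"rx": 0,"ry": 0,"rz": 0,"x": 0,"y": 0,"z": 2,"claw": 1},
    {"rx": 0,"ry": 0,"rz": 0,"x": 0,"y": 0,"z": 1,"claw": 1},
    {"rx": 0,"ry": 0,"rz": 0,"x": 0,"y": 0,"z": 0,"claw": 1}
  ]
}}

```text
t: 23.25
tcp_pos: [0.5539, -0.2729, 0.1085]
eef_rot: [-2.149, -2.292, -0.0]
ft_force: [0.2, -0.6, 0.2]
width: 1.0
```

Request:
{"fn": "play_rows", "kwargs": {
  "moves": [
    {"rx": 0,"ry": 0,"rz": 0,"x": 0,"y": 0,"z": 1,"claw": 1},
    {"rx": 0,"ry": 0,"rz": 0,"x": 0,"y": 0,"z": 1,"claw": 1},
    {"rx": 0,"ry": 0,"rz": 0,"x": 0,"y": 0,"z": 1,"claw": 1},
    {"rx": 0,"ry": 0,"rz": 0,"x": 0,"y": 0,"z": 0.9,"claw": 1},
    {"rx": 0,"ry": 0,"rz": 0,"x": 0,"y": 0,"z": 0,"claw": 1}
  ]
}}

```text
t: 23.88
tcp_pos: [0.5533, -0.273, 0.0684]
eef_rot: [-2.148, -2.29, 0.001]
ft_force: [-0.4, 0.6, 0.2]
width: 1.004
```

Clear on both sides. Close gently.

Request:
{"fn": "play_rows", "kwargs": {
  "grip_force": 30,
  "moves": [
    {"rx": 0,"ry": 0,"rz": 0,"x": 0,"y": 0,"z": 0,"claw": 0.8},
    {"rx": 0,"ry": 0,"rz": 0,"x": 0,"y": 0,"z": 0,"claw": 0.65},
    {"rx": 0,"ry": 0,"rz": 0,"x": 0,"y": 0,"z": 0,"claw": 0.5},
    {"rx": 0,"ry": 0,"rz": 0,"x": 0,"y": 0,"z": 0,"claw": 0.5},
    {"rx": 0,"ry": 0,"rz": 0,"x": 0,"y": 0,"z": 0,"claw": 0.5}
  ]
}}

```text
t: 24.5
tcp_pos: [0.5519, -0.2737, 0.0694]
eef_rot: [-2.149, -2.288, 0.004]
ft_force: [-9.0, 2.2, 4.9]
width: 0.634
```

Request:
{"fn": "play_rows", "kwargs": {
  "grip_force": 40,
  "moves": [
    {"rx": 0,"ry": 0,"rz": 0,"x": 0,"y": -0.15,"z": 0,"claw": 0.5},
    {"rx": 0,"ry": 0,"rz": 0,"x": 0,"y": 0,"z": 0,"claw": 0.5},
    {"rx": 0,"ry": 0,"rz": 0.1,"x": 0,"y": 0,"z": 0,"claw": 0.5},
    {"rx": 0,"ry": 0,"rz": 0.1,"x": 0,"y": 0,"z": 0,"claw": 0.5},
    {"rx": 0,"ry": 0,"rz": 0.1,"x": 0,"y": 0,"z": 0,"claw": 0.5},
    {"rx": 0,"ry": 0,"rz": 0,"x": 0,"y": 0,"z": 0,"claw": 0.5}
  ]
}}

```text
t: 25.25
tcp_pos: [0.5522, -0.2737, 0.0698]
eef_rot: [2.467, 1.945, -0.001]
ft_force: [-4.1, -1.1, 4.3]
width: 0.627
```

```bash
python3 - <<'E'
from h import *
s=arm.get_state(); print(s['tcp_pos'],s['eef_rot'],s['ft_force'],s['ft_torque'],s['width'],s['qpos'].round(2))
E
```

```text
[ 0.55219167 -0.2737006   0.0697863 ] [ 2.46665421e+00  1.94473716e+00 -1.02561614e-03] [-4.12538931 -1.12876646  4.31646178] [-0.14339767  1.08307937  0.02674949] 0.6267353835959663 [ 0.72  0.47 -0.42  1.63  0.21  1.09  0.  ]
```

Request:
{"fn": "play_rows", "kwargs": {
  "moves": [
    {"rx": 0,"ry": 0,"rz": 0.14,"x": 0,"y": 0,"z": 0,"claw": 0.5},
    {"rx": 0,"ry": 0,"rz": 0.14,"x": 0,"y": 0,"z": 0,"claw": 0.5},
    {"rx": 0,"ry": 0,"rz": 0.14,"x": 0,"y": 0,"z": 0,"claw": 0.5},
    {"rx": 0,"ry": 0,"rz": 0.14,"x": 0,"y": 0,"z": 0,"claw": 0.5},
    {"rx": 0,"ry": 0,"rz": 0,"x": 0,"y": 0,"z": 0,"claw": 0.5},
    {"rx": 0,"ry": 0,"rz": 0,"x": 0,"y": 0,"z": 0,"claw": 0.5}
  ]
}}

```text
t: 26.0
tcp_pos: [0.5527, -0.274, 0.0698]
eef_rot: [2.905, 1.192, 0.001]
ft_force: [-2.1, -3.3, 4.5]
width: 0.622
```

```bash
python3 - <<'E'
from h import *
s=arm.get_state(); print(s['tcp_pos'],s['eef_rot'],s['ft_force'],s['ft_torque'],s['width'],2*np.degrees(np.arctan2(s['eef_rot'][1],s['eef_rot'][0])))
E
```

```text
[ 0.552734   -0.27395337  0.06979727] [2.90519220e+00 1.19198827e+00 9.85819233e-04] [-2.12174952 -3.28509233  4.53729592] [-0.71292035  0.29800276  0.06249369] 0.6216012133123318 44.61627736343464
```

Turned 0.855 rad. Let go, wait, then lift.

Request:
{"fn": "play_rows", "kwargs": {
  "moves": [
    {"rx": 0,"ry": 0,"rz": 0,"x": 0,"y": 0,"z": 0,"claw": 0.75},
    {"rx": 0,"ry": 0,"rz": 0,"x": 0,"y": 0,"z": 0,"claw": 1},
    {"rx": 0,"ry": 0,"rz": 0,"x": 0,"y": 0,"z": 0,"claw": 1},
    {"rx": 0,"ry": 0,"rz": 0,"x": 0,"y": 0,"z": 0,"claw": 1},
    {"rx": 0,"ry": 0,"rz": 0,"x": 0,"y": 0,"z": 0,"claw": 1},
    {"rx": 0,"ry": 0,"rz": 0,"x": 0,"y": 0,"z": -2,"claw": 1},
    {"rx": 0,"ry": 0,"rz": 0,"x": 0,"y": 0,"z": -3,"claw": 1},
    {"rx": 0,"ry": 0,"rz": 0,"x": 0,"y": 0,"z": -4,"claw": 1},
    {"rx": 0,"ry": 0,"rz": 0,"x": 0,"y": 0,"z": -5,"claw": 1},
    {"rx": 0,"ry": 0,"rz": 0,"x": 0,"y": 0,"z": -5,"claw": 1},
    {"rx": 0,"ry": 0,"rz": 0,"x": 0,"y": 0,"z": 0,"claw": 1},
    {"rx": 0,"ry": 0,"rz": 0,"x": 0,"y": 0,"z": 0,"claw": 1}
  ]
}}

```text
t: 27.5
tcp_pos: [0.5522, -0.2733, 0.26]
eef_rot: [2.908, 1.187, 0.001]
ft_force: [0.1, -0.3, -0.7]
width: 1.001
```

```bash
python3 - <<'E'
from h import *
s=arm.get_state(); print(s['tcp_pos'],s['eef_rot'],s['ft_force'])
grab('wrist','w11');g=grab('scene','s11')['color'];grab('top','t11')
def head(im,x,y,w,h):
    c=cv2.resize(im[y:y+h,x:x+w],None,fx=4,fy=4,interpolation=cv2.INTER_CUBIC).max(2); m=(c<75).astype(np.uint8)
    n,l,st,ce=cv2.connectedComponentsWithStats(m); i=1+st[1:,4].argmax(); return st[i]/4,ce[i]/4
for n in('sc0','s6','s9','s11'): print(n,head(np.load(f'pics/{n}.npz')['c'],232,244,28,30))
for n in('w1','w5','w10','w11'):
    d=np.load(f'pics/{n}.npz'); u,v=proj(n,[.553,-.274,.103]).astype(int); b=head(d['c'],u-40,v-40,80,80)[0]
    R=d['T'][:3,:3]; ex=R[:,0]*.028
    print(n,b[2:4],'pred diam up/latched',[np.round(np.linalg.norm(proj(n,np.array([.553,-.274,z])+ex)-proj(n,np.array([.553,-.274,z])-ex)),1) for z in(.108,.0985)])
a,b=np.load('pics/top0.npz')['c'].astype(int),np.load('pics/t11.npz')['c'].astype(int)
for n,(x,y,w,h) in dict(spoon=(205,232,72,24),hammer=(375,230,98,35),jar=(264,104,30,30),wax=(357,100,40,28),burn=(180,104,70,18),brush=(402,100,72,20),tray=(190,170,62,60),orange=(178,272,56,58)).items():
    print(n,np.abs(a-b)[y:y+h,x:x+w].mean().round(1))
E
```

```text
[ 0.55224781 -0.27325647  0.26003871] [2.90812111e+00 1.18672180e+00 6.75048279e-04] [ 0.1095902  -0.34926563 -0.72643988]
sc0 (array([  6.25,   6.25,  17.25,  17.75, 661.5 ]), array([13.43613001, 15.3308768 ]))
s6 (array([  6.25,   7.5 ,  17.75,  17.75, 921.  ]), array([15.13565418, 16.3817861 ]))
s9 (array([  6.5 ,   9.25,  16.  ,  16.  , 316.25]), array([12.36324111, 19.21660079]))
s11 (array([  6.  ,   6.  ,  17.  ,  18.25, 732.  ]), array([13.50418374, 15.33811475]))
w1 [59.75 59.25] pred diam up/latched [np.float64(57.6), np.float64(56.0)]
w5 [57.   56.25] pred diam up/latched [np.float64(56.6), np.float64(55.0)]
w10 [53.   53.75] pred diam up/latched [np.float64(53.6), np.float64(52.2)]
w11 [58. 58.] pred diam up/latched [np.float64(56.3), np.float64(54.7)]
spoon 11.6
hammer 48.9
jar 10.3
wax 10.9
burn 10.7
brush 25.5
tray 39.5
orange 9.1
```

```bash
python3 - <<'E'
from h import *
a=np.load('pics/sc0.npz')['c'].astype(int)
for m in('s7','s9','s11'):
    b=np.load(f'pics/{m}.npz')['c'].astype(int)
    for n,(x,y,w,h) in dict(hammer=(187,205,80,42),brush=(215,318,72,38),wax=(290,288,40,28),jar=(374,240,28,32)).items(): print(m,n,np.abs(a-b)[y:y+h,x:x+w].mean().round(1))
for n in('w1','w5','w10','w11'):
    d=np.load(f'pics/{n}.npz');z=.125 if n in('w1','w11') else .1155
    cu,cv_=proj(n,[.553,-.274,z]); g=d['c'].min(2); ys,xs=np.mgrid[0:400,0:640]
    m=(np.hypot(xs-cu,ys-cv_)<22)&(g>95); p=atz(n,xs[m].mean(),ys[m].mean(),z)-[.553,-.274,z]; print(n,m.sum(),p,np.degrees(np.arctan2(p[1],p[0])).round())
E
```

```text
s7 hammer 1.2
s7 brush 1.3
s7 wax 1.1
s7 jar 1.4
s9 hammer 25.7
s9 brush 8.6
s9 wax 7.0
s9 jar 8.3
s11 hammer 14.5
s11 brush 1.8
s11 wax 1.5
s11 jar 2.1
w1 82 [-0.0075  0.0017  0.    ] 167.0
w5 81 [-0.0067  0.0031  0.    ] 155.0
w10 70 [-0.0081  0.0017  0.    ] 168.0
w11 77 [-0.0081  0.0029  0.    ] 160.0
```

Request:
{"fn": "play_rows", "kwargs": {
  "moves": [
    {"rx": 0,"ry": 0,"rz": 0,"x": 0,"y": 0,"z": -2,"claw": 1},
    {"rx": 0,"ry": 0,"rz": 0,"x": 2,"y": -2,"z": -2,"claw": 1},
    {"rx": 0,"ry": 0,"rz": 0,"x": 2.5,"y": -2.5,"z": -2,"claw": 1},
    {"rx": 0,"ry": 0,"rz": 0,"x": 2.5,"y": -2.5,"z": 0,"claw": 1},
    {"rx": 0,"ry": 0,"rz": 0,"x": 2.5,"y": -2.5,"z": 0,"claw": 1},
    {"rx": 0,"ry": 0,"rz": 0,"x": 2.5,"y": -2.5,"z": 0,"claw": 1},
    {"rx": 0,"ry": 0,"rz": 0,"x": 2.5,"y": -2.5,"z": 0,"claw": 1},
    {"rx": 0,"ry": 0,"rz": 0,"x": 2.5,"y": -2.5,"z": 0,"claw": 1},
    {"rx": 0,"ry": 0,"rz": 0,"x": 2,"y": -2,"z": 0,"claw": 1},
    {"rx": 0,"ry": 0,"rz": 0,"x": 0,"y": 0,"z": 0,"claw": 1},
    {"rx": 0,"ry": 0,"rz": 0,"x": 0,"y": 0,"z": 0,"claw": 1}
  ]
}}

```text
t: 29.02
tcp_pos: [0.555, -0.0055, 0.3188]
eef_rot: [-2.909, -1.186, 0.002]
ft_force: [0.7, -0.3, 0.8]
width: 1.0
```

```bash
python3 - <<'E'
from h import *
print(arm.get_state()['ft_force'])
grab('scene','s12');grab('top','t12')
for A,B,R in(('sc0','s12',dict(hammer=(187,205,80,42),brush=(215,318,72,38),wax=(290,288,40,28),jar=(374,240,28,32),box=(222,243,58,52),spoon=(335,155,52,30))),('top0','t12',dict(spoon=(205,232,72,24),hammer=(375,230,98,35),jar=(264,104,30,30),wax=(357,100,40,28),burn=(180,104,70,18),brush=(402,100,72,20),box=(390,145,58,50)))):
    a,b=[np.load(f'pics/{m}.npz')['c'].astype(int) for m in(A,B)]
    print(B,{n:np.abs(a-b)[y:y+h,x:x+w].mean().round(1) for n,(x,y,w,h) in R.items()})
E
```

```text
[ 0.74708854 -0.31621993  0.78381234]
s12 {'hammer': np.float64(5.0), 'brush': np.float64(5.4), 'wax': np.float64(4.5), 'jar': np.float64(5.2), 'box': np.float64(6.3), 'spoon': np.float64(5.8)}
t12 {'spoon': np.float64(10.8), 'hammer': np.float64(9.2), 'jar': np.float64(13.5), 'wax': np.float64(16.5), 'burn': np.float64(9.9), 'brush': np.float64(11.1), 'box': np.float64(13.2)}
```

Only uniform exposure or lighting differences remain, so the hammer and the other bystanders are unmoved and the box and head match their starting state. Handing in.

```bash
python3 -c "
from rig import arm
print(arm.finish_job())"
```

```text
the job is handed in; nothing more can be done
None
```

I finished all three steps in the order asked and handed the job in at about 29 s of the 67 s allowed; no verdict was reported.

**What I did**
- **Stop button:** I pressed the mushroom to its hard stop, reading about 19 N, and it stayed latched.
- **Basket:** I raised it 30 mm, drew it 90 mm off the hook, and stood it in the steel tray. A picture after letting go shows it upright inside the tray.
- **Reset:** I twisted the head 0.855 rad clockwise and let go. It sprang back up.

**Last checks**
- **Head up:** Its position in the scene view and its size in the wrist view both match the fully up state at the start. The mark on the head is back within about 7° of where it began.
- **Bystanders:** The last before-and-after images show only roughly even brightness differences, so nothing appears to have moved. The picture limit was used up by then, so this check was numerical only.

**What disagreed**
- **Fingertip position:** With the gripper shut, the tips touched about 17 mm behind the reported TCP, not 17 mm ahead as `arm.tip_reach` says. I worked from the felt contact instead.
- **Basket touchdown:** The basket met the tray floor with a brief push of about 12 N, a little firmer than I meant.
- **Noisy hammer check:** One earlier image comparison around the hammer looked off. It cleared once the arm had moved away.

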